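Slide the bench scraper out over the board's edge

TASK

The bench scraper lies too flat on the cutting board to be picked up. Without gripping or lifting anything, first push the salt shaker aside along the board until it is well clear of the scraper's way, then push the scraper straight to the right (as the robot sees it) until its blue handle, and none of its steel blade, sticks out over the board's right edge, square to that edge. The shaker must end standing on the board, the scraper must not touch it, and everything else is left alone.

Things in the scene. Friction and masses are not known exactly. Their poses are not given: they have to be found in the camera images.
- board: Heavy red-brown wooden cutting board, fixed, 380 x 310 mm and 38 mm thick (its top is 38 mm above the worktop). Origin: centre of its underside. Its x axis runs along the 380 mm side, roughly to the robot's right; its y axis points roughly away from the robot, and the right edge is at x = +190 mm; its z axis is up.
- edge (a point): Middle of the top of the board's right edge (board x = +190, y = 0, z = 38 mm); axes as the board's. A wall cabinet hangs beyond the board: underside 0.46 m above the worktop, doors 0.60 m and door handles 0.56 m ahead of the robot base, so keep wrist and forearm clear (stay low, or lean the hand back toward the robot).
- scraper: Flat bench scraper lying on the board: 90 mm wide (its y), 110 mm long (its x), 6 mm thick all over, 0.15 kg give or take; a steel blade (80 mm of its length) and a flush blue handle band (the last 30 mm at its +x end, which faces the right edge). Origin: centre of its underside, so its handle end is at x = +55 mm, the rear edge of the blade at x = -55 mm.
- handle_line (a point): Point on the underside of the scraper, in the middle of the straight line where blue handle and steel blade meet (scraper x = +25 mm, y = 0); the line runs along the scraper's y.
- salt_shaker: Glass salt shaker with grey cap, round, 44 mm across, 90 mm tall, about 0.1 kg, standing on the board between the scraper and the right edge, in the way (there is most free board on the side away from the robot). Origin: centre of its underside.
- pepper_mill: Wooden pepper mill, 58 mm across, 170 mm tall, standing in the far left corner of the board; leave alone. Origin: centre of its underside.
- lemon: Yellow lemon, 72 x 55 x 56 mm, on the worktop to the left of the board; leave alone. Origin: its underside.
- teaspoon: Steel teaspoon, 132 x 28 x 11 mm, on the worktop to the right of the board; leave alone. Origin: centre of its underside.
Mind the look-alikes: they are no part of the job. There is more than one size of the scraper; the job needs the smaller.

How it is judged:
By the outcome, as a careful person would: the job done as asked, in the order asked, and still so for the second after the job is handed in, with the robot touching nothing.
It also fails if it takes over 64 s, if anything falls off the work surface, if the arm or the gripper's body presses on something with over 40 N, if the wrist force passes 120 N, or if a joint passes its speed limit or range.

ROBOT

A 6-joint arm with a two-finger parallel gripper is mounted at the origin on a cart in front of the work surface, level with it; the furniture and walls round the work are solid. World frame = base frame: x ahead of the robot, y to its left, z up, the work surface at z = 0. Lengths are in m, angles in rad, forces in N, time in s.
With the tool pointing down it reaches from about 0.275 to 0.875 m from the base axis. Payload 12.5 kg.
Tool frame: the origin (TCP) lies on the centre line of the jaws, within the pads' length; the fingertips stand r.finger_overhang ahead of it and the grasp point (between the pads) lies 3 mm ahead of it (r.finger_overhang is the distance from the TCP to the fingertips, in m); z points along the fingers, y is the direction in which the jaws open and shut (so a half turn about z gives the same grasp; the last joint's range is limited). The gripper opens to 85 mm and grips with 20 to 120 N. Pads are 22 mm wide; open, the fingers measure 114 mm over their backs; the gripper's body (76 mm by 85 mm) begins 54 mm behind the grasp point. The pads swing forward as they close: fully open they stand 13 mm farther back than shut.
Start: joints at [-1.428, 0.351, 1.652, -0, 1.139, -0.085], TCP at [0.124, -0.536, 0.253] pointing down, gripper open.
Joint ranges: [-2.75, 2.75], [-0.79, 2.1], [0.01, 2.65], [-1.57, 4.71], [0.07, 3.14], [-2.87, 2.87]. Speed limits (rad/s): [2.22, 2.22, 2.79, 3.14, 3.14, 3.14].

INTERFACE

Orientations are given as a unit quaternion [x, y, z, w].
In Python, from cell import r, optics gives the robot as it stands. The module is installed in compiled form; this text tells all that it offers. Calls block until the motion is done:
- r.move_to(position, orientation): joint-space move of the TCP to a pose.
- r.move_linear(position, rot=None, vel=0.15): straight line of the TCP; rot=None keeps the orientation; vel is the mean speed in m/s.
- r.set_joints(angles): joint-space move.
- r.set_gripper(opening, squeeze=None): opening from 0.0 (shut) to 1.0 (fully open); squeeze is the grip in N (None keeps the last); returns when the fingers have stopped.
- r.sleep(seconds).
- r.inverse_kinematics(position, orientation): joint angles nearest the present ones, or None.
- optics.get_image(name): name is "side" or "top"; returns a dict with "pixels" (480x640x3 uint8, red, green, blue), "depth" (480x640 float32, m along the optical axis (not along the pixel's ray), 0 where there is no reading), "fx", "fy", "cx", "cy" (pixels), "D" ([k1, k2, p1, p2, k3] as OpenCV has them; the pictures are not rectified), "camera_from_world" (4x4, takes a point from world to camera coordinates). Camera axes: x right, y down, z forward; pixel columns grow to the right and rows downward; lengths in m; the calibration is good to about 2 mm. A picture is of the moment at which its call begins.
A pose or a line that the arm cannot do raises r.PlanningError and nothing moves.
- r.hand_in(): hands the job in, once; it reports no verdict.
Readings, each from a call of its own:
- r.current_t(): time.
- r.current_q(): joint angles.
- r.current_qvel(): joint speeds.
- r.current_effort(): joint torques, N m.
- r.current_tool_pos(): TCP position.
- r.current_ee_rot(): TCP orientation.
- r.current_contact_force(): force on the tool from outside, world axes, zero at the start.
- r.current_torque(): the same for the moment, N m.
- r.current_opening(): opening from 0.0 (shut) to 1.0 (fully open).
Only numpy, scipy, OpenCV 4.12 (cv2) and the standard library are available. Lean on these libraries where they do the work, as an engineer would, in place of code of your own. Each camera call takes 0.05 s, during which the arm holds its last target. There are 200 camera calls.

## Working session

There is one attempt and no reset: what is moved stays moved. The work goes in short steps, each a Python script; the robot and the scene stay as the last script left them, time stands still between calls to the robot, and variables do not carry over. Pictures are saved under pics/ and viewed, about 8 in all and at most 12, crops included, and the job is handed in when it is done.

```bash
mkdir -p pics; python3 - <<'E'
from cell import r, optics
import cv2,numpy as np,pickle
for n in("top","side"):
    im=optics.get_image(n); pickle.dump(im,open(n+".pkl","wb"))
    cv2.imwrite(f"pics/{n}0.png",im["pixels"][:,:,::-1])
    T=im["camera_from_world"];print(n,im["fx"],im["cx"],im["cy"],im["D"],-T[:3,:3].T@T[:3,3],T[:3,:3].round(3).tolist(),(im["depth"]>0).mean())
print(r.current_t(),r.finger_overhang,r.current_ee_rot())
E
```

```text
top 576.0429284305418 307.38630449660775 234.48146163828753 [-0.0379367  0.         0.         0.         0.       ] [0.42019036 0.00957281 1.47699017] [[-0.005, -1.0, 0.014], [-0.998, 0.005, -0.06], [0.059, -0.014, -0.998]] 0.9959765625
side 607.5560875510569 325.6476779853936 238.18358468699554 [-0.1716255  0.         0.         0.         0.       ] [ 0.15369682 -1.23428786  1.07647184] [[0.957, -0.29, -0.022], [-0.198, -0.594, -0.78], [0.213, 0.751, -0.625]] 0.9959602864583333
0.1 0.022 [ 9.93520105e-01  1.13655220e-01 -1.44761053e-05 -5.39186153e-04]
```

View pics/top0.png

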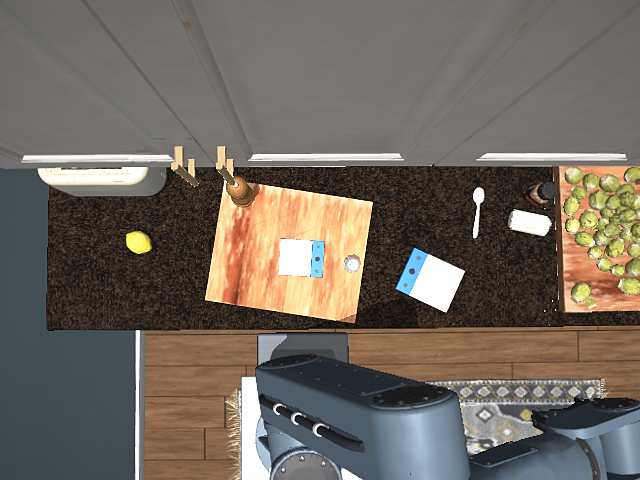

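View pics/side0.png

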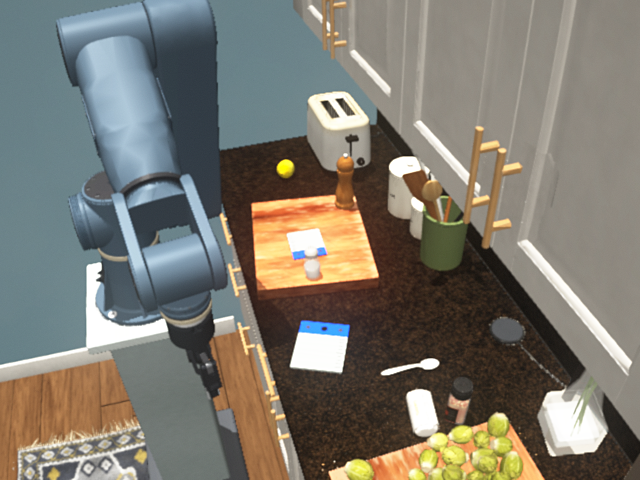

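The top view shows the small scraper on the board (white blade and blue band, around 279–324, 240–277), the shaker at (352,263), the board corners near (226,180), (372,202), (355,322) and (206,300), and the larger decoy off the board at (430,280). The side view shows the same layout, with the shaker at about (313,265) just right of the blue band.

```bash
cat > h.py <<'E'
import cv2,numpy as np
from scipy.spatial.transform import Rotation as R
def K(im): return np.array([[im["fx"],0,im["cx"]],[0,im["fy"],im["cy"]],[0,0,1.]])
def ray(im,uv):
    T=im["camera_from_world"];n=cv2.undistortPoints(np.float64(uv).reshape(-1,1,2),K(im),np.array(im["D"])).reshape(-1,2)
    return -T[:3,:3].T@T[:3,3], np.c_[n,np.ones(len(n))]@T[:3,:3]
def onplane(im,uv,z):
    c,d=ray(im,uv); return c+d*((z-c[2])/d[:,2])[:,None]
def proj(im,P):
    T=im["camera_from_world"]
    return cv2.projectPoints(np.float64(P).reshape(-1,1,3),cv2.Rodrigues(T[:3,:3])[0],T[:3,3],K(im),np.array(im["D"]))[0].reshape(-1,2)
def cloud(im):
    v,u=np.mgrid[:480,:640];c,d=ray(im,np.c_[u.ravel(),v.ravel()])
    return (c+d*im["depth"].reshape(-1,1)).reshape(480,640,3)
def big(m,box):
    """largest blob of the mask inside world box already applied"""
    n,l,s,_=cv2.connectedComponentsWithStats(m.astype(np.uint8)); i=1+s[1:,4].argmax(); return l==i
def blobs(im,roi=((0.15,0.65),(-0.25,0.3))):
    P=cloud(im);hsv=cv2.cvtColor(im["pixels"],cv2.COLOR_RGB2HSV);h,s,v=cv2.split(hsv)
    inr=(P[...,0]>roi[0][0])&(P[...,0]<roi[0][1])&(P[...,1]>roi[1][0])&(P[...,1]<roi[1][1])&(P[...,2]>.025)
    out={}
    out["board"]=big(inr&(P[...,2]<.05),0)
    low=inr&(P[...,2]<.055)&(P[...,2]>.03)
    out["blue"]=big(low&(h>95)&(h<125)&(s>110),0)
    out["white"]=big(low&(s<60)&(v>170),0)
    out["tall"]=inr&(P[...,2]>.065)&(P[...,2]<.2)
    return out,P
def rect(im,m,z):
    c=max(cv2.findContours(m.astype(np.uint8),cv2.RETR_EXTERNAL,cv2.CHAIN_APPROX_NONE)[0],key=len)
    w=onplane(im,c.reshape(-1,2),z)[:,:2]
    return cv2.minAreaRect(np.float32(w*1000))
E
python3 - <<'E'
import pickle;from h import *
for n in("top","side"):
    im=pickle.load(open(n+".pkl","rb"));b,P=blobs(im)
    print(n)
    for k,z in(("board",.038),("blue",.044),("white",.044)):
        print(k,b[k].sum(),rect(im,b[k],z),"z med",np.median(P[b[k]][:,2]).round(4))
    u=b["blue"]|b["white"];print("scr",rect(im,cv2.morphologyEx(u.astype(np.uint8),cv2.MORPH_CLOSE,np.ones((3,3))),.044))
    N,l,s,c=cv2.connectedComponentsWithStats(b["tall"].astype(np.uint8))
    for i in range(1,N):
        if s[i,4]>8: q=P[l==i];print("tall",s[i,4],c[i].round(1),np.median(q,0).round(4),q.max(0).round(4),q.min(0).round(4), onplane(im,[c[i]],q[:,2].max()).round(4))
E
```

```text
top
board 17820 ((466.5926818847656, 35.75457763671875), (379.1785888671875, 309.1834716796875), 80.86115264892578) z med 0.0384
blue 348 ((445.7789611816406, -34.12940979003906), (29.54393196105957, 88.62177276611328), 85.90265655517578) z med 0.0441
white 1161 ((449.49224853515625, 20.779640197753906), (79.8719482421875, 89.78701782226562), 85.84833526611328) z med 0.0442
scr ((448.40155029296875, 5.883331298828125), (109.7396469116211, 89.76874542236328), 85.90265655517578)
tall 491 [239.6 191.2] [0.597  0.1447 0.1836] [0.6315 0.1758 0.1995] [0.578  0.1248 0.0696] [[0.5937 0.1424 0.1995]]
tall 245 [351.4 264.3] [ 0.4308 -0.1133  0.1197] [ 0.4507 -0.0962  0.1329] [ 0.4094 -0.1383  0.0656] [[ 0.4302 -0.1116  0.1329]]
side
board 9445 ((464.86407470703125, 22.790283203125), (392.3522644042969, 308.8918762207031), 80.83012390136719) z med 0.036
blue 75 ((416.93463134765625, -38.28492736816406), (27.6818790435791, 28.37687110900879), 83.8563232421875) z med 0.0413
white 632 ((450.0059509277344, 9.773757934570312), (99.76345825195312, 92.81930541992188), 85.52971649169922) z med 0.0416
scr ((448.9784851074219, 2.796276092529297), (113.24284362792969, 92.85446166992188), 86.53781127929688)
tall 695 [344.4 179. ] [0.6013 0.1339 0.1344] [0.6311 0.1664 0.1993] [0.5783 0.1184 0.0656] [[0.5711 0.0408 0.1993]]
tall 365 [311.2 259.8] [ 0.4275 -0.1306  0.0958] [ 0.4507 -0.102   0.1289] [ 0.4092 -0.1438  0.0654] [[ 0.4194 -0.1653  0.1289]]
```

```bash
cat >> h.py <<'E'
BC=np.array([.4666,.0358]);A=np.deg2rad(-99.14);BX=np.array([np.cos(A),np.sin(A)]);BY=np.array([-BX[1],BX[0]])
def w(x,y,z): return list(BC+BX*x/1000+BY*y/1000)+[z]     # board mm -> world
def b(p): d=(np.array(p)[...,:2]-BC)*1000; return np.stack([d@BX,d@BY],-1)
def quat(d,t=0):
    d=np.array([*d,0.]);k=np.array([0,0,1.]);t=np.deg2rad(t)
    z=np.sin(t)*d-np.cos(t)*k;x=np.cos(t)*d+np.sin(t)*k
    return list(R.from_matrix(np.c_[x,np.cross(z,x),z]).as_quat())
E
python3 - <<'E'
from h import *; from cell import r,optics
q=quat(BY,25)
for p in[w(158,-80,.2),w(158,-80,.078),w(158,67,.078)]: print(np.round(p,3),np.round(r.inverse_kinematics(p,q),2))
r.set_gripper(.28)
r.move_to(w(158,-80,.2),q); print(r.current_t(),r.current_contact_force())
r.move_linear(w(158,-80,.078),vel=.1); print(r.current_contact_force())
im=optics.get_image("side");cv2.imwrite("pics/side1.png",im["pixels"][100:400,100:500,::-1])
print(r.current_t(),r.current_opening())
E
```

```text
[ 0.363 -0.107  0.2  ] [-0.5  -0.05  2.36  0.34  0.44  0.94]
[ 0.363 -0.107  0.078] [-0.5   0.32  2.45  1.88  0.15 -0.62]
[ 0.508 -0.131  0.078] [-0.39  0.48  2.11  0.64  0.16  0.73]
2.5083 [-0.22544598 -0.53081562 -0.29426988]
[-1.08118147 -0.31142924  0.64202819]
5.2583 0.28160723128817966
```

View pics/side1.png

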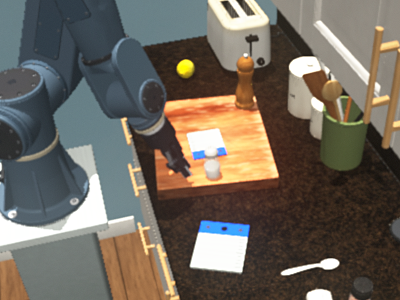

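The hand is low on the board behind the shaker (crop around 185,165, shaker at 212,165). The wrist is near its singularity, so I'll check joint rates along the push for several tilts.

```bash
python3 - <<'E'
from h import *; from cell import r,optics
print(r.current_q().round(3) if hasattr(r.current_q(),'round') else r.current_q())
for t,z in((25,.078),(12,.083),(5,.085)):
    Q=[r.inverse_kinematics(w(158,y,z),quat(BY,t)) for y in np.linspace(-80,75,32)]
    if any(q is None for q in Q): print(t,"None");continue
    Q=np.array(Q);print(t,np.abs(np.diff(Q,axis=0)).max(0).round(2),Q[:,4].min().round(2),Q[0].round(2),Q[-1].round(2))
E
```

```text
[-0.505  0.32   2.454  1.876  0.15  -0.624]
25 [0.01 0.01 0.01 0.05 0.   0.05] 0.12 [-0.5   0.32  2.45  1.88  0.15 -0.62] [-0.38  0.49  2.09  0.59  0.17  0.78]
12 [0.   0.01 0.01 0.01 0.01 0.01] 0.31 [-0.45  0.31  2.33  0.2   0.31  1.1 ] [-0.36  0.5   1.96  0.09  0.48  1.3 ]
5 [0.   0.01 0.01 0.   0.01 0.  ] 0.47 [-0.43  0.33  2.26  0.05  0.47  1.26] [-0.35  0.53  1.88  0.03  0.65  1.36]
```

```bash
python3 - <<'E'
from h import *; from cell import r,optics
r.move_linear(w(158,-20,.078),vel=.06);print(r.current_contact_force())
r.move_linear(w(158,67,.078),vel=.05);print(r.current_contact_force(),r.current_t())
r.move_linear(w(158,30,.078),vel=.1)
r.move_linear(w(158,10,.2),vel=.12)
# go over behind the scraper
r.set_gripper(.58)
q=quat(BX); p=w(-60,-13,.2)
q2=quat(-BX); J=[r.inverse_kinematics(p,x) for x in(q,q2)];print(J)
im=optics.get_image("top");cv2.imwrite("pics/top2.png",im["pixels"][150:350,180:480,::-1].repeat(2,0).repeat(2,1))
m,P=blobs(im)
N,l,s,c=cv2.connectedComponentsWithStats(m["tall"].astype(np.uint8))
for i in range(1,N):
    if s[i,4]>8: k=P[l==i];print(s[i,4],(k.max(0)/2+k.min(0)/2).round(3),b(k.max(0)/2+k.min(0)/2).round(),k[:,2].max())
print(r.current_t())
E
```

```text
[ 1.10118618  0.62239924 -0.28389132]
[-0.72336963  0.06048561 -0.27971521] 8.3
[None, array([ 1.08209535e-01,  2.81452446e-01,  1.89864422e+00, -4.44089210e-16,
        9.61495991e-01,  2.67732628e-01])]
496 [0.605 0.151 0.133] [-135.  118.] 0.1994011106828455
246 [ 0.538 -0.136  0.099] [158.  97.] 0.13162729220655844
12 [ 0.466 -0.092  0.194] [126.  20.] 0.19986271770176
18 [ 0.452 -0.153  0.191] [188.  16.] 0.19926332369892052
10.6167
```

View pics/top2.png

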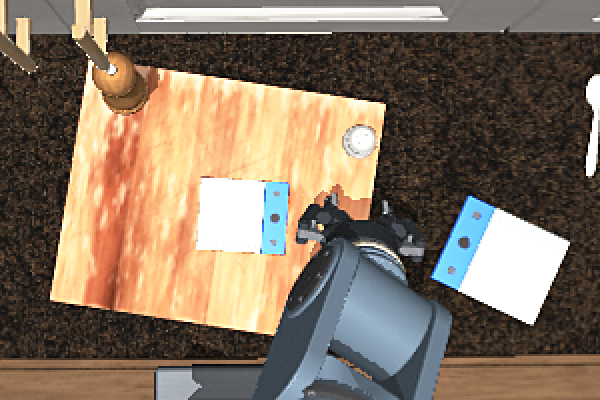

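The shaker now stands at board (158, 97) mm, crop pixel (358,140). The scraper is undisturbed at crop (243,215). The next step is to go behind the scraper and feel for the board.

```bash
python3 - <<'E'
from h import *; from cell import r,optics
q=quat(-BX)
r.move_linear(w(120,-20,.25),vel=.2)
r.move_to(w(-62,-13,.2),q)
r.move_linear(w(-62,-13,.078),vel=.12); r.sleep(.3)
f0=np.array(r.current_contact_force());print(f0,r.current_t())
z=.078
while z>.048:
    z-=.0015; r.move_linear(w(-62,-13,z),vel=.03)
    f=np.array(r.current_contact_force())-f0
    if f[2]>3: break
print(z,f,r.current_tool_pos(),r.current_t(),r.current_opening())
E
```

```text
[-0.06219311  0.61615468  0.53118052] 13.55
0.05549999999999998 [-7.30487841 -1.83294051 28.45715942] [0.46384052 0.09909821 0.05694478] 17.3 0.5814074779360064
```

```bash
cat >> h.py <<'E'
def look(optics,name):
    im=optics.get_image("top");cv2.imwrite(f"pics/{name}.png",im["pixels"][150:350,180:480,::-1].repeat(2,0).repeat(2,1))
    m,P=blobs(im)
    def br(k,z):
        c,s,a=rect(im,m[k],z);return b(np.array(c)/1000).round(1),np.round(s,1),round(a,2)
    print("blue",br("blue",.044),"white",br("white",.044),"board",br("board",.038))
    N,l,s,c=cv2.connectedComponentsWithStats(m["tall"].astype(np.uint8))
    for i in range(1,N):
        k=P[l==i]
        if s[i,4]>100: print("tall",s[i,4],b(k.max(0)/2+k.min(0)/2).round(),k[:,2].max().round(3))
E
python3 - <<'E'
from h import *; from cell import r,optics
z=.0588
r.move_linear(w(-62,-13,z),vel=.03);print(r.current_contact_force(),r.current_tool_pos())
for x in(-30,0,30,60):
    r.move_linear(w(x,-13,z),vel=.05);print(x,np.round(r.current_contact_force(),2),np.round(r.current_tool_pos(),4))
look(optics,"top3");print(r.current_t())
E
```

```text
[ 0.49626815 -0.31184851 -0.26795611] [0.46363443 0.09907351 0.05873489]
-30 [ 0.83 -0.83 -0.14] [0.4586 0.0675 0.0588]
0 [-0.43  0.06 -0.34] [0.4538 0.0378 0.0588]
30 [-0.87  0.74 -0.26] [0.449  0.0081 0.0588]
60 [ 0.51 -0.25 -1.07] [ 0.4442 -0.0214  0.0588]
blue (array([166.2, -18.1]), array([27.7, 89.4]), 80.63) white (array([161.3, 143. ]), array([49.9, 18.9]), 81.63) board (array([0., 0.]), array([379.2, 309.2]), 80.86)
tall 496 [-135.  118.] 0.2
tall 247 [159.  97.] 0.134
20.65
```

View pics/top3.png

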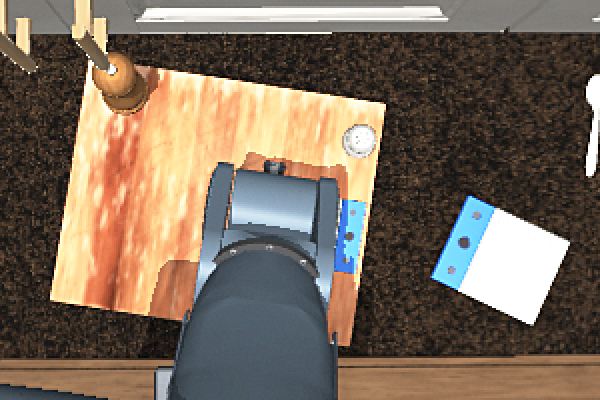

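The scraper is square to the board to within 0.3° and its front end is at board x of about 180. That leaves about 36 mm to push.

```bash
python3 - <<'E'
from h import *; from cell import r,optics
z=.0588
r.move_linear(w(95.5,-13,z),vel=.04);print(np.round(r.current_contact_force(),2))
r.move_linear(w(70,-13,z),vel=.08)
r.move_linear(w(40,-13,.15),vel=.15)
r.move_to(w(-60,-100,.2),quat(-BX))
look(optics,"top4");print(r.current_t())
im=optics.get_image("side");cv2.imwrite("pics/side4.png",im["pixels"][150:350,200:500,::-1].repeat(2,0).repeat(2,1))
m,P=blobs(im);c,s,a=rect(im,m["blue"],.044);print("side blue",b(np.array(c)/1000),s,a,"z",np.median(P[m["blue"]][:,2]))
c,s,a=rect(im,m["white"],.044);print("side white",b(np.array(c)/1000),s,a)
E
```

```text
[-0.4   0.27 -0.53]
blue (array([202.5, -16.3]), array([30. , 85.8]), 80.77) white (array([147.3, -14.9]), array([80.2, 96. ]), 80.7) board (array([14.4,  0. ]), array([407.8, 309.2]), 80.86)
tall 496 [-135.  118.] 0.199
tall 244 [158.  97.] 0.133
23.6167
side blue [209.64321667 -18.01352464] (31.1556453704834, 90.44108581542969) 80.66870880126953 z 0.041608359072644596
side white [151.75797055 -16.51392772] (86.85254669189453, 91.86074829101562) 80.61512756347656
```

View pics/top4.png

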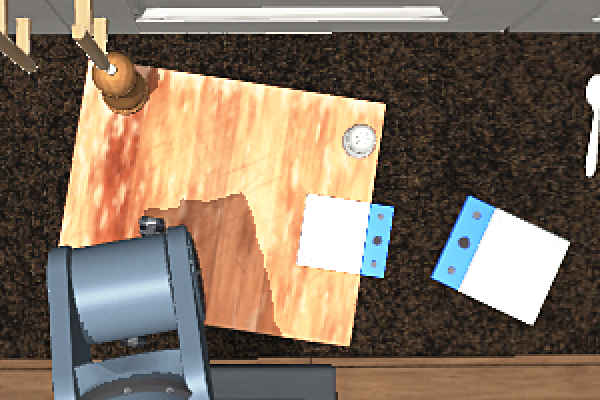

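View pics/side4.png

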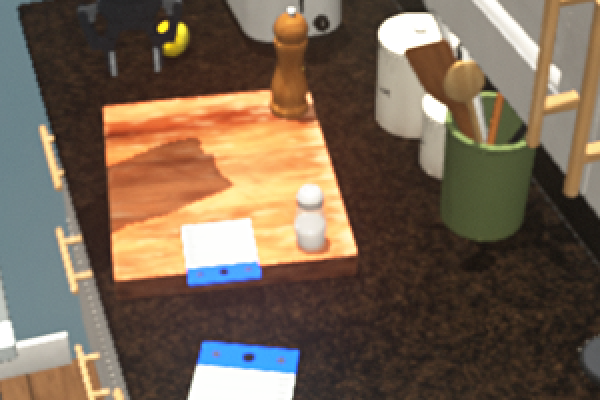

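The top view puts the handle line at board x = 187.4, which is 2.5 mm inside the edge. The yaw error is 0.1°. The side view has its own bias, so I'll compare the line with the board edge within each view along profiles.

```bash
python3 - <<'E'
from h import *; from cell import r,optics
for n in("side","top"):
    im=optics.get_image(n);hsv=cv2.cvtColor(im["pixels"],cv2.COLOR_RGB2HSV).astype(np.float32)
    xs=np.arange(165,215,.5)
    def prof(y,z,ch):
        uv=proj(im,[w(x,y,z) for x in xs]).astype(np.float32);return cv2.remap(hsv[...,ch].copy(),uv[:,:1],uv[:,1:],cv2.INTER_LINEAR).ravel()
    def cross(p,up):
        g=np.gradient(cv2.GaussianBlur(p.reshape(1,-1),(0,0),2).ravel())*(1 if up else -1);i=g.argmax();return xs[i]
    print(n,"edge",[(y,cross(prof(y,.038,2),False)) for y in(-120,-100,-80,45,55,130)],
      "line",[(y,cross(prof(y,.044,1),True)) for y in(-50,-40,-30,-5,5,15)])
E
```

```text
side edge [(-120, np.float64(196.5)), (-100, np.float64(196.0)), (-80, np.float64(196.0)), (45, np.float64(197.0)), (55, np.float64(195.0)), (130, np.float64(196.0))] line [(-50, np.float64(192.5)), (-40, np.float64(193.0)), (-30, np.float64(192.5)), (-5, np.float64(192.5)), (5, np.float64(193.0)), (15, np.float64(192.0))]
top edge [(-120, np.float64(189.0)), (-100, np.float64(189.0)), (-80, np.float64(188.5)), (45, np.float64(189.5)), (55, np.float64(188.0)), (130, np.float64(189.5))] line [(-50, np.float64(188.0)), (-40, np.float64(186.5)), (-30, np.float64(187.5)), (-5, np.float64(186.5)), (5, np.float64(187.0)), (15, np.float64(188.0))]
```

```bash
python3 - <<'E'
from cell import r
print(r.current_contact_force(),r.current_t()); r.hand_in()
E
```

```text
[-0.34249903 -0.1130206  -0.75592659] 23.7667
the job is handed in; nothing more can be done
```

I pushed the salt shaker about 108 mm away from the robot, then pushed the small scraper to the right from behind with both fingertips. The job was handed in at 23.8 s with the hand clear of everything; `hand_in` gives no verdict.

**Last checks, from fresh pictures:**
- **Shaker:** it stands on the board at board (158, 97) mm, about 35 mm clear of the scraper.
- **Handle:** the line between handle and blade is 2–3 mm inside the board's right edge (1.7 mm by the top camera, 3.4 mm by the side camera). The blue band sticks out and no blade does.
- **Squareness:** the scraper is square to the edge within about 0.2°.
- **Other things:** the pepper mill measured the same before and after. The lemon, teaspoon and larger scraper were never near the hand, and I did not measure them again.

**Disagreements:** the side camera reads absolute positions about 6 mm further right than the top camera. I therefore compared the handle line with the board edge within each view, and both put it inside. While feeling for the board's surface, the fingertips briefly pressed on it with about 28 N, more than I intended but below the limits.

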